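# Close the sample jar and stand it in its ringed place

## Robot

A 6-joint arm with a two-finger parallel gripper is mounted at the origin on a cart in front of the work surface, level with it; the furniture and walls round the work are solid. World frame = base frame: x ahead of the robot, y to its left, z up, the work surface at z = 0. Lengths are in mm, angles in rad, forces in N, time in s.
With the tool pointing down it reaches from about 350 to 875 mm from the base axis. Payload 4.2 kg.
Tool frame: the origin (TCP) lies at the very end of the fingers, on their centre line; the grasp point (between the pads) lies 19 mm behind it (grip_depth is the distance from the TCP to the grasp point, in mm); z points along the fingers, y is the direction in which the jaws open and shut (so a half turn about z gives the same grasp; the last joint's range is limited). The gripper opens to 87 mm and grips with 3 to 60 N. Pads are 19 mm wide; open, the fingers measure 117 mm over their backs; the gripper's body (75 mm by 190 mm) begins 51 mm behind the grasp point.
Start: joints at [1.494, 0.385, 0.008, 0, -1.194, -0.259], TCP at [205.92, 590.081, 222.55] pointing down, gripper open.
Joint ranges: [-3.14, 3.14], [-1.21, 2.06], [-1.07, 1.41], [-3.16, 2.05], [-2.99, -0.16], [-3.1, 3.1]. Speed limits (rad/s): [2.79, 2.79, 3.14, 3.14, 3.14, 3.14].

## Interface

Orientations are given as a rotation vector (axis times angle).
In Python, from workcell import * gives the robot as it stands. The module is installed in compiled form; this text tells all that it offers.
- The arm moves only by the shell command python3 -m inch 'ROWS'. ROWS is JSON, a list of rows, each a list of 5 numbers: the shift along the tool's x, y, z in mm, then the turn about the tool's z in degrees, then the closure, from 0 (fully open) to 1 (shut). A call has 1 to 12 rows; each row is the pose to reach, as a shift and turn from the pose commanded when the call began, along the tool's axes at that moment; what a row does not reach only later rows make up. A row lasts 1/10 s, in which the tool goes at most 50 mm and 8.59 degrees, less where a joint would pass 70% of its speed; a pose out of reach is approached as far as the arm can. A call with a gripper value outside its range is refused whole. The fingers move at their own pace and stop on an object; the grip force is fixed at half the most. Time passes only in rows, so rows that repeat a pose let the fingers close. It gives the time, the measured TCP pose, the force and the opening at its end, in the units of the state.
- get_obs(): the state, without advancing time (a new reading comes with each control period).
- grab_frame(name): name is "scene" or "top" or "wrist"; returns a dict with "image" (400x640x3 uint8, red, green, blue), "fov_y" (degrees; the focal length in pixels is half the picture's height over the tangent of half this angle, whatever the lens; pixels are square), "cx", "cy" (the principal point, pixels), "dist" ([k1, k2, p1, p2, k3] as OpenCV has them; the pictures are not rectified), "T" (4x4, takes a point from camera to world coordinates). Camera axes: x right, y down, z forward; pixel columns grow to the right and rows downward; lengths in mm; the calibration is good to about 2 mm. A picture is of the moment at which its call begins. There is no depth.
- sign_off(): hands the job in, once; it reports no verdict.
The state is a dict: "time": time; "joints": joint angles; "qd": joint speeds; "tau": joint torques, N m; "tcp_pos": TCP position; "eef_rot": TCP orientation; "ft_force": force on the tool from outside, world axes, zero at the start; "ft_torque": the same for the moment, N m; "gripper_width": finger opening in mm.
Only numpy, scipy, OpenCV 4.12 (cv2) and the standard library are available. Lean on these libraries where they do the work, as an engineer would, in place of code of your own. Each camera call takes 0.05 s, during which the arm holds its last target. There are 200 camera calls.

## Task

Close the short white sample jar with the blue lid: the snap lid is sitting up, so press it fully home while the jar stands on the bench, before you lift it. Then stand the jar upright on the hand-over mat, wholly inside the blue ring, without dropping it. Leave everything else where it is.

Things in the scene. Friction and masses are not known exactly. Their poses are not given: they have to be found in the camera images.
- jar: The loose white sample jar with the blue lid, 58 mm diameter, about 0.24 kg; straight side from the underside to 84 mm up, shoulder to 88 mm, then a 50 mm neck under the lid. Origin: centre of the underside, z up along the jar. With the lid home it is 106 mm tall. Grasp the straight side (58 mm wide), e.g. at 65 to 75 mm above the underside, so that the gripper stays clear of the lid above.
- jar_lid (a joint): How far the blue snap lid stands above its home position on the jar, in m: 0 is fully home (pressed on), up to 0.011 is up. It slides along the jar's axis, takes about 5 N to move and stays where it is left. Lid diameter 56 mm, 15 mm tall, flat top.
- lid_top (a point): Centre of the blue lid's flat top; 106 mm above the jar's underside when the lid is home, higher by the joint's value when it is up.
- mat: The grey hand-over mat, 108 x 320 x 3 mm, fixed to the bench. Origin: centre of its underside (on the bench); its long side is its y axis. It carries three ringed places in a row along y, 104 mm apart.
- spot_blue: The place for this jar: a white disc with a blue ring, inner diameter 86 mm, outer 98 mm, printed flat on the mat. Origin: the ring's centre at the mat's top surface (3 mm above the bench).
- spot_green: Another, empty place of the same size, with a green ring. Origin as for the blue one.
- spot_orange: Another place of the same size, with an orange ring; the orange-lidded jar stands in it. Origin as for the blue one.
- jar_orange: Loose closed jar of the same shape, 58 mm diameter, 106 mm tall, with an orange lid, standing in the orange ring; leave it there. Origin: centre of the underside.
- amber_bottle: Loose brown bottle with pale blue cap, 60 mm diameter, 162 mm tall, a bystander. Origin: centre of the underside.
- waste_jar: Loose clear wide-mouth jar with a white lid, 73 mm diameter, 77 mm tall, a bystander. Origin: centre of the underside.
- mouse: Loose black computer mouse, 108 x 61 x 38 mm, a bystander. Origin: centre of the underside, x along its length.

How it is judged:
By the outcome, as a careful person would: the job done as asked, in the order asked, and still so for the second after the job is handed in, with the robot touching nothing.
It also fails if it takes over 45 s, if anything falls off the work surface, if the arm or the gripper's body presses on something with over 40 N, if the wrist force passes 120 N, or if a joint passes its speed limit or range.

## Working session

There is one attempt and no reset: what is moved stays moved. The work goes in short steps, Python scripts to look and compute and a shell command to move; the robot and the scene stay as the last step left them, time stands still between calls to the robot, and variables do not carry over. Pictures are saved under pics/ and viewed, about 8 in all and at most 12, crops included, and the job is handed in when it is done.

```bash
mkdir -p pics; cat > h.py <<'E'
from workcell import *
import numpy as np, cv2, pickle
from scipy.spatial.transform import Rotation as R
def K(f):
    fl=200/np.tan(np.radians(f["fov_y"])/2)
    return np.array([[fl,0,f["cx"]],[0,fl,f["cy"]],[0,0,1]])
def grab(n,tag):
    f=grab_frame(n); pickle.dump(f,open(f"{tag}.pkl","wb")); cv2.imwrite(f"pics/{tag}.png",f["image"][:,:,::-1]); return f
def ray(f,uv,z):
    p=cv2.undistortPoints(np.array([[uv]],float),K(f),np.array(f["dist"],float))[0,0]
    T=np.array(f["T"]);d=T[:3,:3]@[p[0],p[1],1];o=T[:3,3]
    return o+d*(z-o[2])/d[2]
def proj(f,P):
    T=np.linalg.inv(np.array(f["T"]))
    return cv2.projectPoints(np.array(P,float).reshape(-1,3),cv2.Rodrigues(T[:3,:3])[0],T[:3,3],K(f),np.array(f["dist"],float))[0][:,0]
E
python3 - <<'E'
from h import *
a=grab("top","top0");b=grab("scene","scene0")
cv2.imwrite("pics/both.png",cv2.resize(np.vstack([a["image"],b["image"]])[:,:,::-1],(480,600)))
o=get_obs();print(o);print(np.round(R.from_rotvec(o["eef_rot"]).as_matrix(),3))
for f in(a,b):print(np.round(f["T"],2).tolist(),f["fov_y"],f["dist"])
E
```

```text
{'time': 0.1, 'joints': array([ 1.49361058e+00,  3.85499467e-01,  6.76318730e-03, -4.57083458e-04,
       -1.19398543e+00, -2.58602067e-01]), 'qd': array([-8.48306359e-05, -1.84875387e-03,  2.57340622e-03,  3.61071533e-03,
        7.04148581e-05, -3.52780541e-04]), 'tau': array([ 8.33551348e-04, -3.91688025e+01,  1.87936485e+01,  4.23206627e+00,
        1.34402621e-02, -7.07255003e-05]), 'tcp_pos': array([205.74558002, 589.59648603, 221.55401944]), 'eef_rot': array([ 3.09544568e+00, -5.24913834e-01, -3.90412360e-04]), 'ft_force': array([ 0.59976851, -0.33802905, -0.80241132]), 'ft_torque': array([0.01763934, 0.00893786, 0.01464992]), 'gripper_width': 86.88464359883542}
[[ 0.944 -0.33  -0.001]
 [-0.33  -0.944 -0.002]
 [ 0.     0.002 -1.   ]]
[[-0.07, -0.97, 0.21, 403.26], [-1.0, 0.07, -0.01, 87.25], [-0.0, -0.21, -0.98, 1064.02], [0.0, 0.0, 0.0, 1.0]] 52.42713892122393 [-0.09070335  0.          0.          0.          0.        ]
[[-0.49, -0.62, 0.61, 86.59], [-0.87, 0.35, -0.35, 384.01], [0.0, -0.71, -0.71, 726.87], [0.0, 0.0, 0.0, 1.0]] 50.553974324086894 [-0.04304571  0.          0.          0.          0.        ]
```

View pics/top0.png

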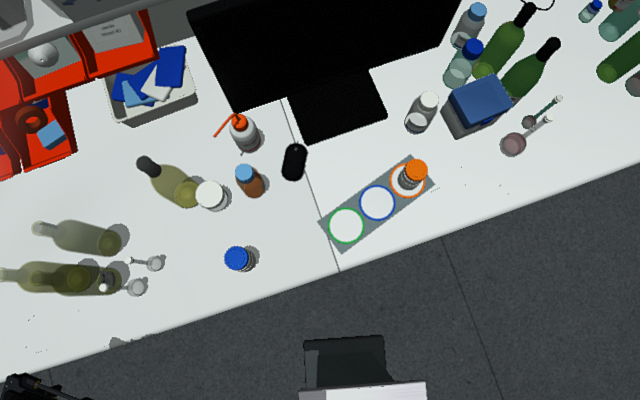

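View pics/scene0.png

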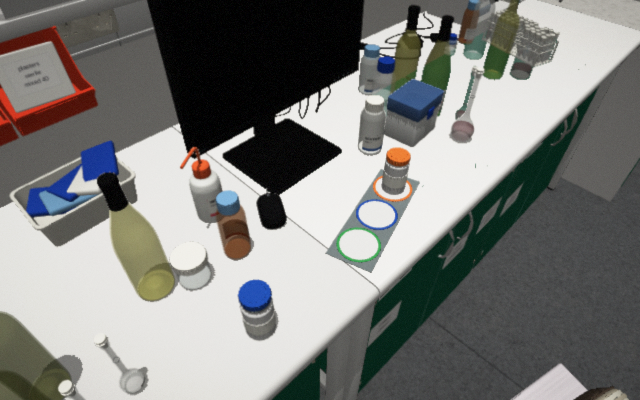

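The top view shows the blue-lidded jar at about (239,258), the blue ring at (377,203), the green ring at (346,226) and the orange jar at (413,175). The scene view has the jar's lid at (256,295) and the blue ring at (377,214). Next I'll measure them by colour.

```bash
python3 - <<'E'
from h import *
def blob(f,box):
    x0,y0,x1,y1=box; h=cv2.cvtColor(f["image"],cv2.COLOR_RGB2HSV)[y0:y1,x0:x1]
    m=((h[...,0]>105)&(h[...,0]<130)&(h[...,1]>110)).astype(np.uint8)
    c=max(cv2.findContours(m,0,1)[0],key=cv2.contourArea)
    e=cv2.fitEllipse(c); return (e[0][0]+x0,e[0][1]+y0),e[1],cv2.contourArea(c)
for t,jb,rb in(("top0",(215,235,265,280),(352,178,402,226)),("scene0",(230,270,285,325),(350,195,402,234))):
    f=pickle.load(open(t+".pkl","rb"))
    j=blob(f,jb);r=blob(f,rb)
    print(t,j,r); print("lid z117",ray(f,j[0],117)[:2],"ring",ray(f,r[0],3)[:2])
f=pickle.load(open("top0.pkl","rb"))
for n,uv,z in(("green",(346,226),3),("orangelid",(416,170),106),("amber",(245,173),162),("waste",(209,194),77),("mouse",(294,162),38)):print(n,ray(f,uv,z)[:2].round())
# project jar model guess
E
```

```text
top0 ((236.0047550201416, 257.65123558044434), (22.775083541870117, 23.18465232849121), 413.0) ((376.7188529968262, 202.4009189605713), (35.24848937988281, 36.41182327270508), 1007.0)
lid z117 [479.6505554  277.40274994] ring [610.65466933 -79.02053561]
scene0 ((254.4997730255127, 295.1483860015869), (30.571842193603516, 32.19202423095703), 770.5) ((376.4210948944092, 214.1548843383789), (29.45473861694336, 41.30641555786133), 953.5)
lid z117 [475.03083602 279.57678955] ring [610.46690567 -79.45268466]
green [553.   8.]
orangelid [ 665. -168.]
amber [669. 243.]
waste [646. 350.]
mouse [727. 134.]
```

```bash
python3 -m inch '[[111,184,-60,0,0],[111,184,-60,0,0],[111,184,-60,0,0],[111,184,-60,0,0],[111,184,-60,0,0],[352,207,-60,0,0],[352,207,-60,0,0],[352,207,-60,0,0],[352,207,-60,0,0],[352,207,-60,0,0],[352,207,-60,0,0.5],[352,207,-60,0,1]]'; python3 - <<'E'
from h import *
f=grab("wrist","w1");o=get_obs();print(o["tcp_pos"],np.round(f["T"],2).tolist())
print(proj(f,[477,278,117]),proj(f,[477,278,0]))
E
```

```text
time: 1.3
tcp_pos: [470.4, 277.8, 281.5]
eef_rot: [3.095, -0.529, -0.002]
ft_force: [-0.5, -0.0, 0.8]
gripper_width: 78.1
[469.76021604 278.34443127 281.91243986] [[-0.33, -0.91, -0.25, 538.9], [-0.94, 0.32, 0.09, 254.04], [0.0, 0.27, -0.96, 443.96], [0.0, 0.0, 0.0, 1.0]]
[[319.75434598 181.93712963]] [[320.17976311 167.10746283]]
```

View pics/w1.png

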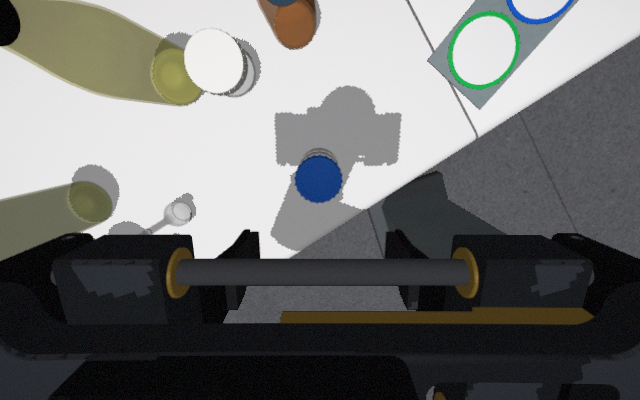

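The lid is at about (319,179) in the wrist image, which agrees with the predicted (320,182).

```bash
python3 - <<'E'
from h import *
f=pickle.load(open("w1.pkl","rb"))
h=cv2.cvtColor(f["image"],cv2.COLOR_RGB2HSV)[140:220,280:360]
m=((h[...,0]>105)&(h[...,0]<130)&(h[...,1]>110)).astype(np.uint8)
c=max(cv2.findContours(m,0,1)[0],key=cv2.contourArea)[:,0]+[280,140]
from scipy.optimize import least_squares
# contour vs. projected hull of lid cylinder
a=np.linspace(0,2*np.pi,90);cs=np.c_[np.cos(a),np.sin(a)]*28
def res(p,t=None):
    P=np.vstack([np.c_[cs+p[:2],np.full(90,p[2])],np.c_[cs+p[:2],np.full(90,p[2]-15)]])
    H=cv2.convexHull(proj(f,P).astype(np.float32))
    return [cv2.pointPolygonTest(H,(float(u),float(v)),True) for u,v in c]
for z in(106,112,117):
    s=least_squares(lambda p:res([*p,z]),[477,278],diff_step=1e-3);print(z,s.x,s.cost, np.mean(res([*s.x,z])))
o=get_obs();M=R.from_rotvec(o["eef_rot"]).as_matrix()
print(M.round(3), M.T@(np.array([477,278,125])-o["tcp_pos"]))
E
```

```text
106 [478.05765675 279.79112777] 23.71422671016659 0.39340393756975356
112 [479.09564244 279.35880769] 57.9581710097671 0.8059897412776698
117 [479.95586604 278.99861515] 106.28095457011668 1.1610719207859992
[[ 0.944 -0.33  -0.001]
 [-0.33  -0.944 -0.001]
 [-0.001  0.001 -1.   ]] [  7.09170209  -2.23840213 156.90361438]
```

```bash
python3 -m inch '[[8,-4,50,0,1],[8,-4,100,0,1],[8,-4,140,0,1],[8,-4,150,0,1],[8,-4,150,0,1],[8,-4,150,0,1],[8,-4,150,0,1],[8,-4,150,0,1]]'; python3 - <<'E'
from h import *
f=grab("scene","s2");g=grab("wrist","w2")
c=cv2.resize(f["image"][200:360,180:380],None,fx=3,fy=3)
cv2.imwrite("pics/s2c.png",c[:,:,::-1])
print(get_obs()["tcp_pos"],get_obs()["ft_force"],get_obs()["gripper_width"])
E
```

```text
time: 2.15
tcp_pos: [479.7, 280.7, 134.7]
eef_rot: [-3.094, 0.524, -0.004]
ft_force: [0.3, -0.6, 0.5]
gripper_width: 11.1
[479.34845085 280.21803856 133.84454678] [ 0.59911749  0.33529501 -0.49215819] 4.185561843035282
```

View pics/s2c.png

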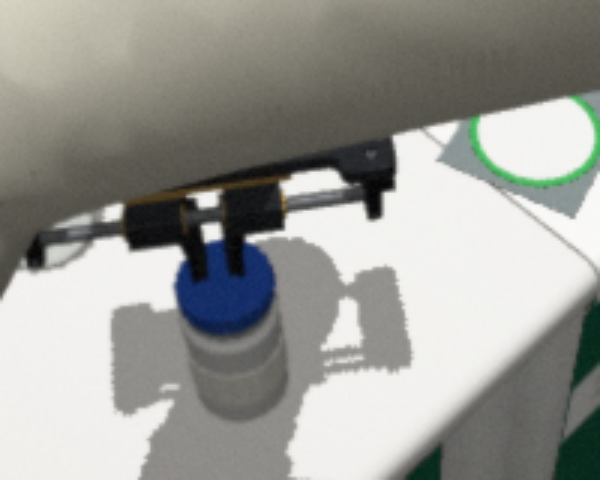

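The closed fingers are above the lid. I'll go down in small steps and watch the force.

```bash
python3 -m inch '[[0,0,3,0,1],[0,0,6,0,1],[0,0,9,0,1],[0,0,12,0,1],[0,0,14,0,1],[0,0,16,0,1],[0,0,18,0,1],[0,0,20,0,1],[0,0,20,0,1]]'
```

```text
time: 3.15
tcp_pos: [479.0, 279.8, 112.7]
eef_rot: [-3.097, 0.525, -0.0]
ft_force: [-1.5, -0.6, 4.5]
gripper_width: 0.3
```

```bash
python3 -m inch '[[0,0,1,0,1],[0,0,2,0,1],[0,0,3,0,1],[0,0,4,0,1],[0,0,4,0,1]]';python3 -m inch '[[0,0,1,0,1],[0,0,2,0,1],[0,0,2,0,1]]'
```

```text
time: 3.65
tcp_pos: [478.9, 279.8, 108.4]
eef_rot: [3.097, -0.525, -0.0]
ft_force: [-0.2, -0.7, 3.7]
gripper_width: 0.2
time: 3.95
tcp_pos: [478.9, 279.8, 106.4]
eef_rot: [3.097, -0.525, -0.0]
ft_force: [-1.0, -0.7, 5.2]
gripper_width: 0.4
```

Contact started at about z = 116 and the lid is sliding at about 5 N. I'll keep going until the force rises at the stop.

```bash
python3 -m inch '[[0,0,0.5,0,1],[0,0,1,0,1],[0,0,1,0,1]]';python3 -m inch '[[0,0,0.5,0,1],[0,0,1,0,1],[0,0,1,0,1]]'
```

```text
time: 4.25
tcp_pos: [479.2, 280.0, 106.5]
eef_rot: [-3.097, 0.524, -0.001]
ft_force: [-0.9, -1.1, 9.3]
gripper_width: 0.5
time: 4.55
tcp_pos: [479.6, 280.1, 106.5]
eef_rot: [-3.097, 0.524, -0.003]
ft_force: [-3.2, -1.2, 13.8]
gripper_width: 0.6
```

```bash
python3 -m inch '[[0,0,0.7,0,1],[0,0,1.5,0,1],[0,0,1.5,0,1]]'; python3 -m inch '[[0,0,-10,0,1],[0,0,-40,0,1],[0,0,-70,0,0.5],[0,0,-70,0,0],[0,0,-70,0,0],[0,0,-70,0,0],[0,0,-70,0,0],[0,0,-70,0,0],[0,0,-70,0,0]]'; python3 - <<'E'
from h import *
f=grab("wrist","w3")
cv2.imwrite("pics/w3c.png",f["image"][:,:,::-1])
from scipy.optimize import least_squares
h=cv2.cvtColor(f["image"],cv2.COLOR_RGB2HSV)
m=((h[...,0]>105)&(h[...,0]<130)&(h[...,1]>110)).astype(np.uint8); m[:100]=0
c=max(cv2.findContours(m,0,1)[0],key=cv2.contourArea)[:,0];print(c.mean(0))
a=np.linspace(0,2*np.pi,90);cs=np.c_[np.cos(a),np.sin(a)]*28
def res(p):
    P=np.vstack([np.c_[cs+p[:2],np.full(90,p[2])],np.c_[cs+p[:2],np.full(90,p[2]-15)]])
    H=cv2.convexHull(proj(f,P).astype(np.float32))
    return [cv2.pointPolygonTest(H,(float(u),float(v)),True) for u,v in c if v<400]
s=least_squares(lambda p:res([*p,106]),[479,279],diff_step=1e-3);print(s.x,np.std(res([*s.x,106])),c.max(0),c.min(0))
print(get_obs()["tcp_pos"],get_obs()["gripper_width"])
E
```

```text
time: 4.85
tcp_pos: [480.1, 280.5, 106.5]
eef_rot: [-3.096, 0.522, -0.005]
ft_force: [-3.7, -3.0, 19.8]
gripper_width: 0.0
time: 5.75
tcp_pos: [478.8, 279.6, 172.4]
eef_rot: [3.096, -0.525, -0.001]
ft_force: [-0.7, 0.0, -0.3]
gripper_width: 48.4
[322.10526316 208.11052632]
[479.97050847 279.06054657] 0.5647081144074886 [355 241] [290 176]
[478.80542301 279.70573415 172.57217215] 52.496380666705505
```

View pics/w3c.png

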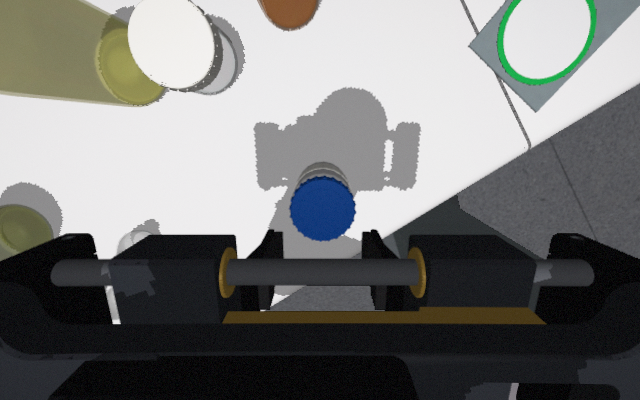

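The wrist view shows the lid at (322,208) with the jar still upright. The fit puts it at (480,279), within 1.5 mm of the TCP. Now I'll finish opening, descend and grasp.

```bash
python3 -m inch '[[1,0,0,0,0],[1,0,0,0,0],[1,0,0,0,0],[1,0,0,0,0],[1,0,0,0,0],[1,0,0,0,0],[1,0,40,0,0],[1,0,75,0,0],[1,0,100,0,0],[1,0,115,0,0],[1,0,121,0,0],[1,0,121,0,0]]'; python3 -m inch '[[0,0,0,0,1],[0,0,0,0,1],[0,0,0,0,1],[0,0,0,0,1],[0,0,0,0,1],[0,0,0,0,1],[0,0,0,0,1],[0,0,0,0,1],[0,0,0,0,1],[0,0,0,0,1]]'
```

```text
time: 7.0
tcp_pos: [479.7, 279.3, 51.5]
eef_rot: [3.096, -0.525, -0.001]
ft_force: [-0.7, -0.1, 0.3]
gripper_width: 86.7
time: 8.0
tcp_pos: [480.0, 279.4, 52.5]
eef_rot: [3.097, -0.525, 0.0]
ft_force: [-0.6, -2.5, 5.7]
gripper_width: 57.2
```

```bash
python3 -m inch '[[0,0,-8,0,1],[0,0,-25,0,1],[0,0,-45,0,1],[0,0,-60,0,1],[0,0,-60,0,1]]'; python3 -m inch '[[8,10,0,0,1],[26,32,0,0,1],[50,61,0,0,1],[76,93,0,0,1],[102,125,0,0,1],[128,157,0,0,1],[154,188,0,0,1],[180,220,0,0,1],[205,251,0,0,1],[226,276,0,0,1],[238,291,0,0,1],[241,295,0,0,1]]';python3 -m inch '[[0,0,0,0,1],[0,0,0,0,1],[0,0,0,0,1]]'; python3 - <<'E'
from h import *
f=grab("wrist","w4");g=grab("scene","s4");t=grab("top","t4")
h=np.vstack([f["image"][:280],cv2.resize(g["image"][90:290,250:570],None,fx=1.6,fy=1.6)[:, :].repeat(1,0) if 0 else cv2.resize(g["image"][110:285,260:540],(640,320))])
cv2.imwrite("pics/c4.png",h[:,:,::-1])
print(get_obs()["tcp_pos"],get_obs()["gripper_width"],proj(f,[610.6,-79.2,3]))
E
```

```text
time: 8.5
tcp_pos: [480.8, 280.6, 113.9]
eef_rot: [-3.094, 0.524, -0.004]
ft_force: [-0.4, -0.5, -1.9]
gripper_width: 57.1
time: 9.7
tcp_pos: [609.3, -81.2, 109.9]
eef_rot: [3.096, -0.531, -0.005]
ft_force: [-1.7, 0.6, -2.9]
gripper_width: 57.2
time: 10.0
tcp_pos: [609.7, -77.5, 111.8]
eef_rot: [-3.098, 0.523, 0.001]
ft_force: [-0.3, -0.3, -1.4]
gripper_width: 57.0
[610.09121702 -77.59724682 112.19372175] 57.47428877810235 [[323.36755381 197.94425853]]
```

View pics/c4.png

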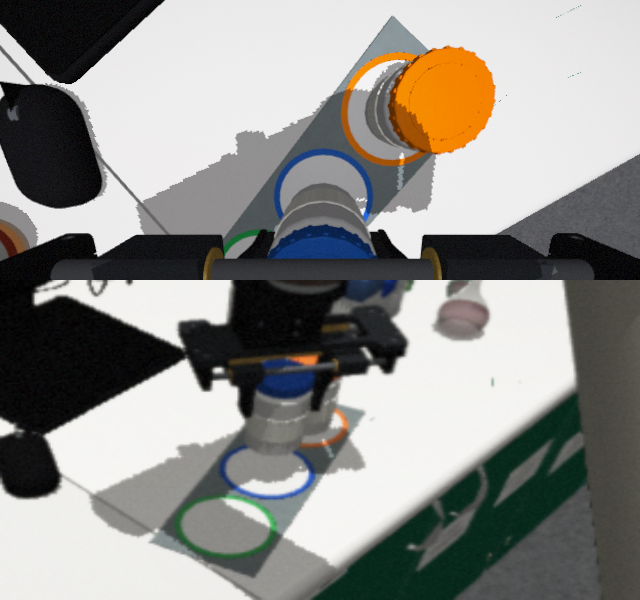

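The ring centre projects at (323,198) in the wrist view, where the blue ring appears. The jar is held upright above it, and the gripper clears the orange jar. Now I'll lower it.

```bash
python3 -m inch '[[1,1,12,0,1],[1,1,26,0,1],[1,1,38,0,1],[1,1,46,0,1],[1,1,50,0,1],[1,1,52,0,1],[1,1,53,0,1],[1,1,53,0,1]]'; python3 -m inch '[[0,0,0.5,0,1],[0,0,1,0,1],[0,0,1.5,0,1],[0,0,1.5,0,1]]'
```

```text
time: 10.95
tcp_pos: [611.1, -79.8, 59.4]
eef_rot: [-3.097, 0.525, -0.001]
ft_force: [-0.7, 0.5, -2.6]
gripper_width: 57.2
time: 11.35
tcp_pos: [610.8, -79.7, 57.6]
eef_rot: [-3.097, 0.525, -0.0]
ft_force: [-0.0, 0.1, -2.2]
gripper_width: 57.4
```

```bash
python3 -m inch '[[0,0,0.5,0,1],[0,0,1,0,1],[0,0,1.5,0,1],[0,0,1.5,0,1]]';  python3 -m inch '[[0,0,0.5,0,1],[0,0,1,0,1],[0,0,1,0,1]]'
```

```text
time: 11.75
tcp_pos: [610.7, -79.7, 55.9]
eef_rot: [3.097, -0.525, -0.0]
ft_force: [0.5, 0.5, -1.9]
gripper_width: 57.1
time: 12.05
tcp_pos: [611.0, -79.8, 55.6]
eef_rot: [3.097, -0.525, 0.001]
ft_force: [-0.4, -0.2, 1.0]
gripper_width: 57.3
```

Contact: the weight has gone and the force is positive, at the expected height of 55.5. I'll release, retreat straight up and look.

```bash
python3 -m inch '[[0,0,0.3,0,1],[0,0,0.3,0,0.3],[0,0,0,0,0],[0,0,0,0,0],[0,0,0,0,0],[0,0,0,0,0],[0,0,0,0,0],[0,0,0,0,0],[0,0,0,0,0],[0,0,0,0,0]]'; python3 -m inch '[[0,0,-15,0,0],[0,0,-50,0,0],[0,0,-100,0,0],[0,0,-150,0,0],[-50,0,-180,0,0],[-100,0,-180,0,0],[-150,0,-180,0,0],[-200,0,-180,0,0],[-200,0,-180,0,0],[-200,0,-180,0,0],[-200,0,-180,0,0]]'; python3 - <<'E'
from h import *
g=grab("scene","s5");t=grab("top","t5");w=grab("wrist","w5")
cv2.imwrite("pics/c5.png",np.vstack([cv2.resize(g["image"][120:280,300:460],(480,480))[:300*0+480],]) [:,:,::-1] if 0 else np.hstack([cv2.resize(g["image"][120:280,310:440],(390,480)),cv2.resize(t["image"][140:260,310:440],(390,360)).copy() if 0 else cv2.resize(t["image"][140:260,310:410],(400,480))])[:,:,::-1])
def lid(f,box,z):
    x0,y0,x1,y1=box;h=cv2.cvtColor(f["image"],cv2.COLOR_RGB2HSV)[y0:y1,x0:x1]
    m=((h[...,0]>105)&(h[...,0]<130)&(h[...,1]>110)).astype(np.uint8)
    m=cv2.morphologyEx(m,cv2.MORPH_OPEN,np.ones((5,5),np.uint8))
    c=max(cv2.findContours(m,0,1)[0],key=cv2.contourArea);e=cv2.fitEllipse(c)
    return e[:2],ray(f,(e[0][0]+x0,e[0][1]+y0),z)
print(lid(t,(340,160,410,240),104));print(lid(g,(340,130,420,240),104))
o=get_obs();print(o["tcp_pos"],o["ft_force"],o["time"])
E
```

```text
time: 13.05
tcp_pos: [610.8, -79.8, 55.0]
eef_rot: [3.097, -0.525, -0.0]
ft_force: [-0.2, -0.3, 0.3]
gripper_width: 87.1
time: 14.15
tcp_pos: [423.1, -13.7, 235.6]
eef_rot: [-3.097, 0.524, -0.003]
ft_force: [1.3, -0.1, 0.6]
gripper_width: 87.0
(((42.82854461669922, 33.6066780090332), (21.253768920898438, 23.312929153442383)), array([611.61970647, -80.16968824, 104.        ]))
(((36.78427505493164, 54.05238342285156), (12.720362663269043, 21.532758712768555)), array([610.90281438, -67.84103188, 104.        ]))
[423.15428604 -13.9639175  234.76083356] [0.74762899 0.05148644 0.42126222] 14.3
```

View pics/c5.png

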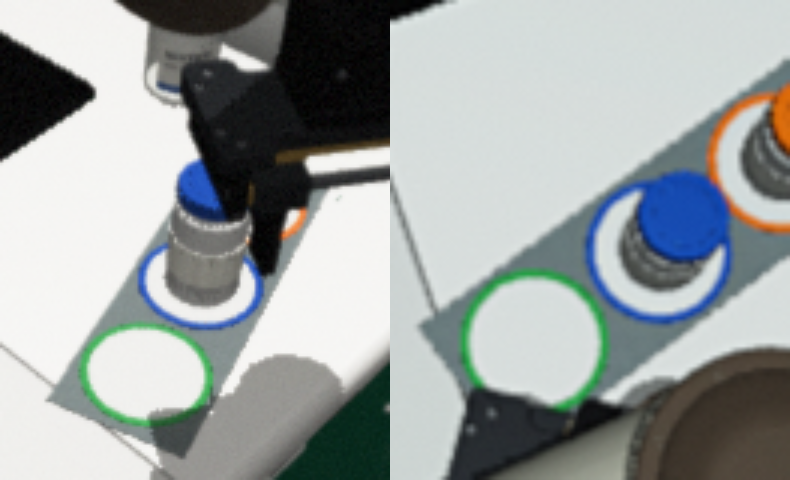

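View pics/w5.png

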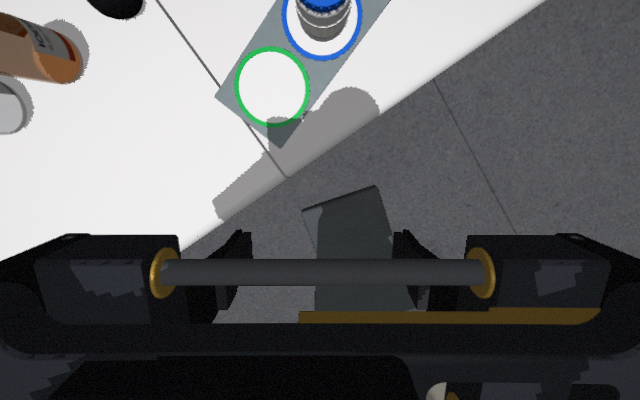

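The jar stands upright, centred in the blue ring, and the orange jar is in place. The top-view lid centre is (611.6,-80.2) against a ring centre of (610.7,-79.0). The scene view's 11 mm difference comes from the gripper covering part of the lid.

```bash
python3 -c "
from workcell import *
print(sign_off())"
```

```text
the job is handed in; nothing more can be done
None
```

The jar is closed and stands upright in the blue ring, and the job is handed in at about 14 s.

- **Lid:** I pressed it home on the bench with closed fingers. It slid at about 5 N from z ≈ 116 mm and stopped hard at 106.5 mm, where I pressed up to about 20 N. With the lid home the jar should be 106 mm tall.
- **Placing:** I gripped the jar at about 70 mm up and lowered it until contact at the expected height. Then I released it and backed off; the force read close to zero.
- **Last checks:** The top camera puts the lid centre about 1.5 mm from the ring centre, with 14 mm to spare all round. The pictures show the jar upright and wholly inside the ring, and the orange jar still in its own ring.
- **Disagreement:** The scene camera's lid estimate was 11 mm off in y, because the gripper hid part of the lid in that view, so I disregarded it.
- **Not checked:** I did not re-measure the bystanders' positions, but no force reading along the way suggested I had touched them.

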